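# Pop the slide tray and catch it with the other finger

### The job

Press the slide loader's red eject key right down with one fingertip and keep it down; a spring then pushes the blue-fronted slide tray out, and you trap it with the other finger before it slides away, so that the first glass slide is fully out from under the hood and the second still fully under it. Finish while holding it so: key still down, tray at rest against the other finger. Grasp and lift nothing, and leave the bottles and boxes round the loader where they stand.

Things in the scene. Friction and masses are not known exactly. Their poses are not given: they have to be found in the camera images.
- loader: Slide loader fixed to the bench: white hood 106 mm long (x), 88 wide (y), roof 46 mm high, on a dark base plate 110 mm wide. Origin on the bench straight below the key's centre; z up; the tray comes out of the open front end along the loader's own -x. The hood reaches from 26 mm in front of the origin (-x) to 80 mm behind it.
- key_top (a point): Centre of the top face of the red eject key, a flat cap 30 mm (loader x) by 34 mm (loader y) on the roof, 62 mm above the bench when up; it moves straight down with the key. A low black collar round it ends 52 mm above the bench. Axes as the loader's.
- eject_key (a joint): Key travel in m: 0 up, 0.008 right down (cap top then 54 mm above the bench). Return spring 3 N at the top, 6.2 N at the bottom. The latch lets the tray go at about 0.004 and the key counts as down above 0.005.
- tray_plate (a point): Point on the front face of the tray's upright blue plate, mid-width, 66 mm above the bench. The plate's upper part is 52 mm wide (loader y), 5 thick, 78 mm high above the bench, so a fingertip at the pressed key's height stands in its way. Shut, this face is 31 mm in front (loader -x) of the key's centre; it moves along loader -x with the tray. Axes as the loader's.
- slide_tray (a joint): How far the tray is out, m: 0 shut and latched, 0.070 end of rails. Unlatched, a damped spring pushes it out (1.9 to 1.1 N) at 45, later 25 mm/s; a finger in front of the plate stops it; it does not go back by itself. 1st slide clear of the hood from 0.028, 2nd covered to 0.052; past 0.060 it has slid away. So the stopping finger face belongs about 71 mm (59 to 83) in front of the key centre.
- vial: Glass sample vial with red cap, 19 mm across, 52 high, standing loose beside the loader; origin at the centre of its underside. Leave alone.
- film_can: Black film canister, 33 mm across, 51 high, loose; origin at the centre of its underside. Leave alone.
- slip_carton: Small white and red carton 48 x 48 x 18 mm, loose; origin at the centre of its underside. Leave alone.
- dropper: Clear dropper bottle with a black bulb, 35 mm across, 98 high, loose; origin at the centre of its underside. Leave alone.
- beaker: Small clear beaker, 45 mm across, 55 high, loose; origin at the centre of its underside. Leave alone.

How it is judged:
By the outcome, as a careful person would: the job done as asked, in the order asked, and still so for the second after the job is handed in, while the arm keeps its last pose, push and grip.
It also fails if it takes over 32 s, if anything falls off the work surface, if the arm or the gripper's body presses on something with over 40 N, if the wrist force passes 120 N, or if a joint passes its speed limit or range.

### The arm

A 7-joint arm with a two-finger parallel gripper is mounted at the origin on a cart in front of the work surface, level with it; the furniture and walls round the work are solid. World frame = base frame: x ahead of the robot, y to its left, z up, the work surface at z = 0. Lengths are in m, angles in rad, forces in N, time in s.
With the tool pointing down it reaches from about 0.35 to 0.9 m from the base axis. Payload 8.1 kg.
Tool frame: the origin (TCP) lies midway between the tips of the shut fingers; the grasp point (between the pads) lies arm.grip_point_offset behind it (arm.grip_point_offset is the distance from the TCP to the grasp point, in m); y points along the fingers, z is the direction in which the jaws open and shut, and the axes are right-handed (so a half turn about y gives the same grasp; the last joint's range is limited). The gripper opens to 92 mm and grips with 3 to 60 N. Pads are 19 mm wide; open, the fingers measure 130 mm over their backs; the gripper's body (75 mm by 190 mm) begins 47 mm behind the grasp point.
Start: joints at [1.19, 0.434, 0.025, 1.573, -0.012, 1.134, -0.075], TCP at [0.171, -0.601, 0.227] pointing down, gripper open.
Joint ranges: [-2.62, 2.62], [-0.44, 2.09], [-1.27, 1.32], [0.08, 2.57], [-1.32, 4.46], [0.12, 2], [-2.74, 2.74]. Speed limits (rad/s): [2.22, 2.22, 3.01, 3.01, 3.14, 3.14, 3.14].

### API

Orientations are given as a rotation vector (axis times angle).
In Python, from cell import arm, get_image, camera_info gives the robot as it stands.
- The arm moves only by the tool carry_out, never from a script. Its argument "steps" is one flat list of numbers, 5 for each row, row after row: the opening, from 0 (shut) to 1 (fully open), then the shift along the world's x, y, z in units of 0.1 m (1.0 is 0.1 m), then the turn about the world's z in units of 45 degrees (1.0 is 45 degrees). In form: [hand, dx, dy, dz, spin, hand, dx, dy, dz, spin, ...]. A call has 1 to 12 rows; each row is the pose to reach, as a shift and turn from the pose commanded when the call began; what a row does not reach only later rows make up. A row lasts 1/10 s, in which the tool goes at most 50 mm and 8.59 degrees, less where a joint would pass 70% of its speed; a pose out of reach is approached as far as the arm can. A call with a number of a shift or a turn outside -1 to 1 is refused whole. A call with a gripper value outside its range is refused whole. The fingers move at their own pace and stop on an object; "grip_force" is the grip in N (left out, the last holds). Time passes only in rows, so rows that repeat a pose let the fingers close. It gives the time, the measured TCP pose, the force and the opening at its end, in the units of the state.
- arm.observe(): the state, without advancing time (a new reading comes with each control period).
- get_image(name): name is "side" or "top"; returns (picture, depth): 400x640x3 uint8, red, green, blue; 400x640 float32, m along the optical axis (not along the pixel's ray), 0 where there is no reading.
- camera_info(name): a dict with "fovy" (degrees; the focal length in pixels is half the picture's height over the tangent of half this angle, whatever the lens; pixels are square), "cx", "cy" (the principal point, pixels), "dist_coeffs" ([k1, k2, p1, p2, k3] as OpenCV has them; the pictures are not rectified), "R" (3x3) and "t" (3): a world point X has camera coordinates R X + t. Camera axes: x right, y down, z forward; pixel columns grow to the right and rows downward; lengths in m; the calibration is good to about 2 mm. A picture is of the moment at which its call begins. camera_info takes no time and is no camera call.
- arm.sign_off(): hands the job in, once; it reports no verdict.
The state is a dict: "clock": time; "joints": joint angles; "dq": joint speeds; "joint_efforts": joint torques, N m; "position": TCP position; "ee_rot": TCP orientation; "force": force on the tool from outside, world axes, zero at the start; "ft_torque": the same for the moment, N m; "width": opening from 0.0 (shut) to 1.0 (fully open).
Only numpy, scipy, OpenCV 4.12 (cv2) and the standard library are available. Lean on these libraries where they do the work, as an engineer would, in place of code of your own. Each camera call takes 0.05 s, during which the arm holds its last target. There are 200 camera calls.

## Working session

There is one attempt and no reset: what is moved stays moved. The work goes in short steps, Python scripts to look and compute and a tool call to move; the robot and the scene stay as the last step left them, time stands still between calls to the robot, and variables do not carry over. Pictures are saved under pics/ and viewed, about 8 in all and at most 12, crops included, and the job is handed in when it is done.

Besides the shell and the picture viewer there is one more tool, called after ">>>" as name(argument=value, ...) on one line, values as JSON. carry_out: Moves the arm, as the interface text tells. Shifts and turns lie within -1 to 1; 1 stands for 0.1 m of shift or 45 degrees of turn. Its arguments: {"type":"object","properties":{"steps":{"type":"array","items":{"type":"number"}},"grip_force":{"type":"number"}},"required":["steps"]}

```bash
mkdir -p pics; ls; python3 - <<'E'
from cell import arm,get_image,camera_info
import cv2,numpy as np
for n in("side","top"):
    p,d=get_image(n); np.savez(f"{n}0.npz",p=p,d=d); cv2.imwrite(f"pics/{n}0.png",p[:,:,::-1])
    print(n,camera_info(n))
print(arm.observe(), arm.grip_point_offset)
E
```

```text
pics
side {'fovy': 42.30166128893988, 'cx': 334.74985072217004, 'cy': 197.7563522720115, 'dist_coeffs': array([0.0491248, 0.       , 0.       , 0.       , 0.       ]), 'R': array([[-0.9552974 , -0.29490915,  0.02086789],
       [-0.18714257,  0.54854657, -0.81490755],
       [ 0.22887668, -0.78238434, -0.57921517]]), 't': array([0.43908751, 0.32582068, 0.52585444])}
top {'fovy': 46.5648905658815, 'cx': 323.50300036708524, 'cy': 198.6486926969975, 'dist_coeffs': array([-0.09512842,  0.        ,  0.        ,  0.        ,  0.        ]), 'R': array([[-0.02347608, -0.99948227, -0.0220015 ],
       [-0.99627059,  0.02521707, -0.08251668],
       [ 0.08302877,  0.01998228, -0.99634679]]), 't': array([-0.28319718,  0.53497313,  0.86616568])}
{'clock': 0.1, 'joints': array([ 1.19039563,  0.43516064,  0.02498936,  1.5739779 , -0.01159318,
        1.13404066, -0.07508736]), 'dq': array([ 2.24138284e-04, -2.40736164e-03, -5.06849389e-04, -2.26815549e-03,
        6.32813566e-04, -7.05211334e-05,  6.41108631e-04]), 'joint_efforts': array([ 3.05832858e-03, -6.69126678e+01,  9.87947322e-01, -3.15143788e+01,
       -6.05167053e-02,  3.73830507e-02,  6.35332572e-05]), 'position': array([ 0.17121281, -0.60061389,  0.22603001]), 'ee_rot': array([-0.29007018,  2.0743124 , -2.07138064]), 'force': array([ 0.35810828, -0.0789868 , -0.80380661]), 'ft_torque': array([ 0.02570249, -0.00606651, -0.03003184]), 'width': 0.9952135729813959} 0.0188
```

View pics/top0.png

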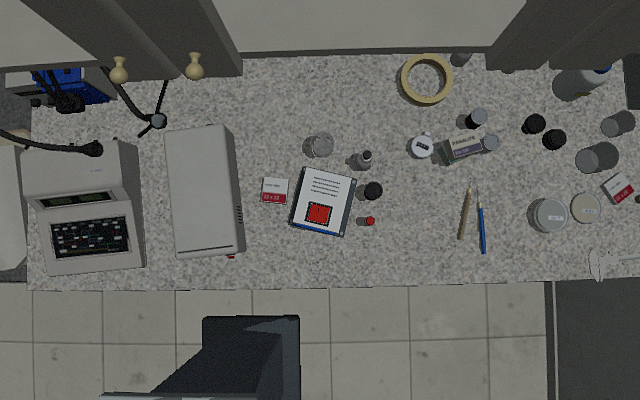

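View pics/side0.png

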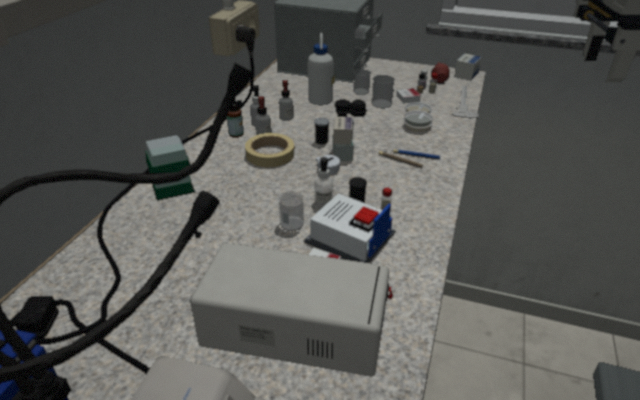

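The top view shows the loader key at (319,214), and its blue front faces down the image, towards the robot. The carton is at (275,190), vial (370,221), canister (373,190), beaker (320,145) and dropper (364,160). The side view shows the key at about (366,217) and the blue plate at (381,229).

```bash
cat > h.py <<'E'
import cv2,numpy as np
from cell import arm,get_image,camera_info
def K(c):
    f=200/np.tan(np.radians(c["fovy"]/2)); return np.array([[f,0,c["cx"]],[0,f,c["cy"]],[0,0,1]])
def ray(n,uv,z):
    c=camera_info(n); q=cv2.undistortPoints(np.array(uv,float).reshape(-1,1,2),K(c),np.array(c["dist_coeffs"])).reshape(-1,2)
    R,t=np.array(c["R"]),np.array(c["t"]); o=-R.T@t
    d=np.c_[q,np.ones(len(q))]@R; return o+d*((z-o[2])/d[:,2])[:,None]
def proj(n,X):
    c=camera_info(n); return cv2.projectPoints(np.array(X,float).reshape(-1,1,3),cv2.Rodrigues(np.array(c["R"]))[0],np.array(c["t"]),K(c),np.array(c["dist_coeffs"]))[0].reshape(-1,2)
def blob(p,box,lo,hi):
    x0,y0,x1,y1=box; h=cv2.cvtColor(p[y0:y1,x0:x1],cv2.COLOR_RGB2HSV)
    if lo[0]<0: h[:,:,0]=(h[:,:,0].astype(int)+90)%180; lo=(lo[0]+90,)+lo[1:]; hi=(hi[0]+90,)+hi[1:]
    m=cv2.morphologyEx(cv2.inRange(h,lo,hi),cv2.MORPH_CLOSE,np.ones((5,5)))
    c=max(cv2.findContours(m,0,2)[0],key=cv2.contourArea); return c.reshape(-1,2)+[x0,y0]
def rect(P):
    r=cv2.minAreaRect((P[:,:2]*1000).astype(np.float32)); return r
E
python3 - <<'E'
from h import *
for n,box,bb in(("top",(298,195,345,232),(285,215,360,245)),("side",(345,200,385,232),(365,200,400,260))):
    z=np.load(n+"0.npz");p=z["p"]
    c=blob(p,box,(-10,120,60),(10,255,255)); print(n,"key",rect(ray(n,c,.062)),cv2.boundingRect(c))
    b=blob(p,bb,(100,100,40),(125,255,255)); print("blue",cv2.boundingRect(b),rect(ray(n,b,.078)))
p=np.load("top0.npz")["p"]
x0,y0,x1,y1=285,160,362,242
h=cv2.cvtColor(p[y0:y1,x0:x1],cv2.COLOR_RGB2HSV)
m=cv2.inRange(h,(0,0,175),(180,30,255)); 
m=cv2.morphologyEx(m,cv2.MORPH_OPEN,np.ones((3,3)))
c=max(cv2.findContours(m,0,2)[0],key=cv2.contourArea).reshape(-1,2)+[x0,y0]
print("roof",rect(ray("top",c,.046)))
crop=cv2.resize(p[130:250,250:400],None,fx=5,fy=5,interpolation=cv2.INTER_CUBIC);cv2.imwrite("pics/c1.png",crop[:,:,::-1])
E
```

```text
top key ((498.2456359863281, -286.8160705566406), (33.36758041381836, 29.39249038696289), 74.59703063964844) (308, 204, 21, 20)
blue (296, 224, 39, 11) ((469.4009094238281, -280.94677734375), (69.55380249023438, 5.555884838104248), 75.66461181640625)
side key ((496.3940124511719, -281.8981018066406), (35.452796936035156, 28.859159469604492), 75.01200103759766) (354, 208, 24, 16)
blue (368, 204, 24, 53) ((461.8493347167969, -236.74179077148438), (27.40414047241211, 129.6105499267578), 5.7990641593933105)Traceback (most recent call last):
  File "<stdin>", line 11, in <module>
ValueError: max() iterable argument is empty
```

```bash
python3 - <<'E'
from h import *
from scipy.spatial.transform import Rotation as R
s=arm.observe(); M=R.from_rotvec(s["ee_rot"]).as_matrix(); print(M.round(3))
print("jaw axis angle",np.degrees(np.arctan2(M[1,2],M[0,2])))
p=np.load("top0.npz")["p"]
k=np.array([.4975,-.285]);x=np.array([np.cos(np.radians(-15.2)),np.sin(np.radians(-15.2))]);y=np.array([-x[1],x[0]])
t=k-.040*x; print("target",t,"delta",t-s["position"][:2])
crop=cv2.resize(p[130:250,250:400],None,fx=5,fy=5,interpolation=cv2.INTER_CUBIC)
def dr(pts,z,col):
    q=proj("top",[[*(k+a*x+b*y),z] for a,b in pts]); q=((q-[250,130])*5+2).astype(int); cv2.polylines(crop,[q],True,col,1)
dr([(-.026,-.044),(-.026,.044),(.08,.044),(.08,-.044)],.046,(0,255,0))
dr([(-.015,-.017),(-.015,.017),(.015,.017),(.015,-.017)],.062,(0,255,255))
dr([(-.031,-.026),(-.031,.026),(-.026,.026),(-.026,-.026)],.078,(255,0,255))
cv2.imwrite("pics/c1.png",crop[:,:,::-1])
E
```

```text
[[-0.962 -0.001  0.274]
 [-0.274  0.001 -0.962]
 [ 0.    -1.    -0.001]]
jaw axis angle -74.08708757000457
target [ 0.45889934 -0.27451243] delta [0.28768653 0.32610146]
```

View pics/c1.png

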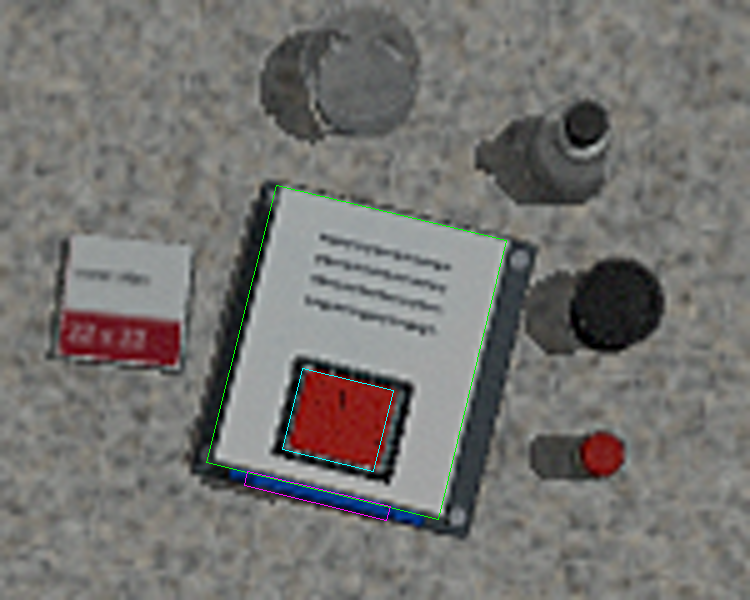

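>>> carry_out(steps=[0.674, 0.3, 0.3, 0, 0.19, 0.674, 0.6, 0.6, 0, 0.38, 0.674, 0.9, 0.9, 0, 0.57, 0.674, 1, 1, 0, 0.76, 0.674, 1, 1, 0, 0.95, 0.674, 1, 1, 0, 1, 0.674, 1, 1, 0, 1], grip_force=30)

```text
clock: 0.8
position: [0.2712, -0.5008, 0.2264]
ee_rot: [-0.925, 1.573, -1.571]
force: [-0.3, -0.3, -0.6]
width: 0.676
```

>>> carry_out(steps=[0.674, 0.3, 0.3, 0, 0.15, 0.674, 0.6, 0.6, 0, 0.309, 0.674, 0.9, 0.9, 0, 0.309, 0.674, 1, 1, 0, 0.309, 0.674, 1, 1, 0, 0.309])

```text
clock: 1.3
position: [0.3732, -0.3991, 0.2267]
ee_rot: [-1.073, 1.4, -1.399]
force: [0.0, -0.1, 0.4]
width: 0.675
```

>>> carry_out(steps=[0.674, 0.3, 0.4, -0.2, 0, 0.674, 0.6, 0.8, -0.5, 0, 0.674, 0.87, 1, -0.9, 0, 0.674, 0.87, 1, -0.9, 0, 0.674, 0.87, 1, -0.9, 0, 0.674, 0.87, 1, -0.9, 0])

```text
clock: 1.9
position: [0.4572, -0.3034, 0.1371]
ee_rot: [-1.072, 1.404, -1.404]
force: [0.5, -1.2, 0.5]
width: 0.675
```

>>> carry_out(steps=[0.674, 0.01, 0.28, 0, 0, 0.674, 0.01, 0.28, -0.2, 0, 0.674, 0.01, 0.28, -0.45, 0, 0.674, 0.01, 0.28, -0.45, 0, 0.674, 0.01, 0.28, -0.45, 0])

```text
clock: 2.4
position: [0.4588, -0.2749, 0.0928]
ee_rot: [-1.071, 1.403, -1.405]
force: [0.3, -0.6, 0.1]
width: 0.676
```

```bash
python3 - <<'E'
from h import *
from scipy.spatial.transform import Rotation as R
s=arm.observe(); M=R.from_rotvec(s["ee_rot"]).as_matrix(); print(M.round(3),s["position"],s["force"],s["joints"].round(2))
print(np.degrees(np.arctan2(M[1,2],M[0,2])))
a,_=get_image("side");b,_=get_image("top")
np.savez("v1.npz",s=a,t=b)
A=cv2.resize(a[120:270,300:450],None,fx=4,fy=4,interpolation=2)
cv2.imwrite("pics/c2.png",A[:,:,::-1])
E
```

```text
[[-0.265  0.     0.964]
 [-0.964 -0.001 -0.265]
 [ 0.001 -1.     0.   ]] [ 0.45879059 -0.27492388  0.09282945] [ 0.25133186 -0.60618185  0.11368591] [ 0.67  0.47 -0.31  1.92  0.2   0.78 -0.02]
-15.339004610939412
```

View pics/c2.png

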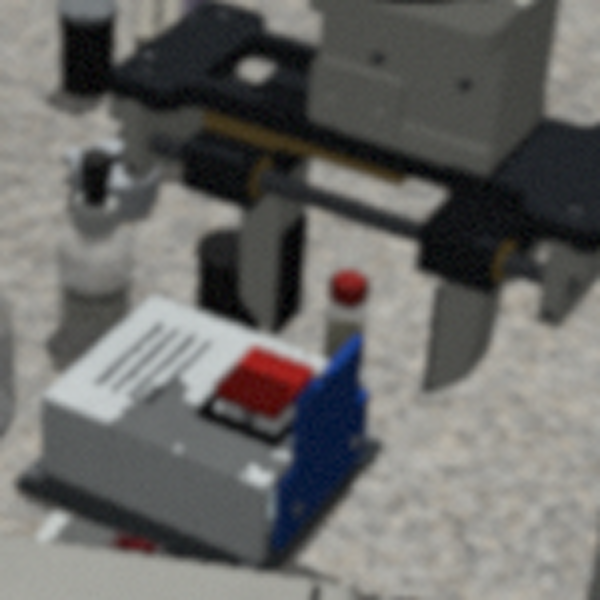

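The crop shows finger A's tip above and behind the key at crop (275,328), with B's tip at (425,388), beyond the blue plate. The tips taper towards their inner faces, so I'll check where they project.

```bash
python3 - <<'E'
from h import *
p=np.array([.45879,-.27492,.09283]);j=np.array([.9644,-.2645,0])
w=.676*.092/2
print("pred A,B inner tips", proj("side",[p+w*j,p-w*j]), "seen (368.7,202),(406.2,217)")
k=np.array([.4975,-.285,.062]); print("key from side at .062", ray("side",[[354+12,208+8]],.062), proj("side",[k]))
t=np.load("v1.npz")["t"]
try:
    c=blob(t,(298,195,345,240),(-10,120,60),(10,255,255));print(cv2.boundingRect(c))
except Exception as e: print(e)
E
```

```text
pred A,B inner tips [[371.72421099 199.92824558]
 [407.86019422 213.45644584]] seen (368.7,202),(406.2,217)
key from side at .062 [[ 0.49538897 -0.27996309  0.062     ]] [[365.49998205 213.92705105]]
max() iterable argument is empty
```

>>> carry_out(steps=[0.739, 0.02, 0, 0, 0, 0.739, 0.02, 0, 0, 0, 0.739, 0.02, 0, -0.1, 0, 0.739, 0.02, 0, -0.2, 0, 0.739, 0.02, 0, -0.26, 0, 0.739, 0.02, 0, -0.26, 0])

```text
clock: 3.1
position: [0.4604, -0.2726, 0.0643]
ee_rot: [-1.073, 1.404, -1.4]
force: [-0.8, 0.4, 0.6]
width: 0.742
```

```bash
python3 - <<'E'
from h import *
a,_=get_image("side")
A=cv2.resize(a[150:270,320:430],None,fx=5,fy=5,interpolation=2)
cv2.imwrite("pics/c3.png",A[:,:,::-1])
E
```

```text
(no output)
```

View pics/c3.png

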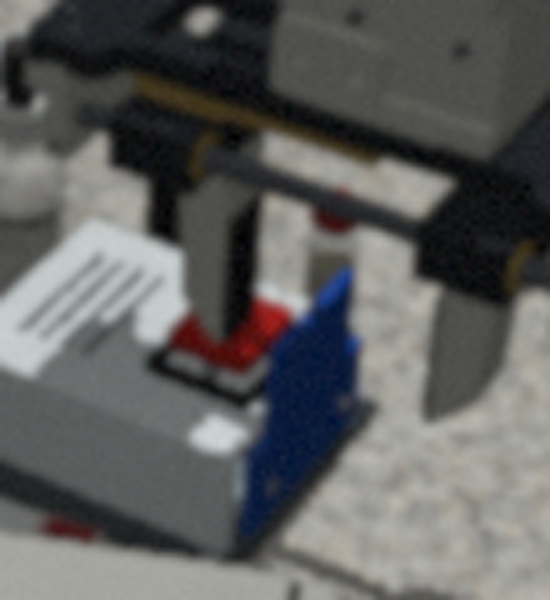

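The crop shows finger A just above the middle of the red key at (225,335), and B beyond the blue plate at (440,415). Now I'll press.

>>> carry_out(steps=[0.739, 0, -0.02, -0.03, 0, 0.739, 0, -0.02, -0.06, 0, 0.739, 0, -0.02, -0.09, 0, 0.739, 0, -0.02, -0.11, 0, 0.739, 0, -0.02, -0.11, 0, 0.739, 0, -0.02, -0.11, 0])

```text
clock: 3.75
position: [0.4618, -0.2753, 0.0551]
ee_rot: [-1.071, 1.401, -1.403]
force: [-0.0, -0.3, 5.4]
width: 0.741
```

>>> carry_out(steps=[0.739, 0, 0, -0.02, 0, 0.739, 0, 0, -0.03, 0, 0.739, 0, 0, -0.03, 0, 0.739, 0, 0, -0.03, 0, 0.739, 0, 0, -0.03, 0, 0.739, 0, 0, -0.03, 0, 0.739, 0, 0, -0.03, 0, 0.739, 0, 0, -0.03, 0, 0.739, 0, 0, -0.03, 0, 0.739, 0, 0, -0.03, 0, 0.739, 0, 0, -0.03, 0, 0.739, 0, 0, -0.03, 0])

```text
clock: 4.95
position: [0.4622, -0.2754, 0.0538]
ee_rot: [-1.071, 1.399, -1.404]
force: [-7.1, 4.4, 27.3]
width: 0.739
```

>>> carry_out(steps=[0.739, 0, 0, 0, 0, 0.739, 0, 0, 0, 0, 0.739, 0, 0, 0, 0, 0.739, 0, 0, 0, 0, 0.739, 0, 0, 0, 0, 0.739, 0, 0, 0, 0, 0.739, 0, 0, 0, 0, 0.739, 0, 0, 0, 0, 0.739, 0, 0, 0, 0, 0.739, 0, 0, 0, 0])

```text
clock: 5.95
position: [0.4621, -0.2754, 0.0538]
ee_rot: [-1.071, 1.399, -1.404]
force: [-8.1, 3.1, 27.0]
width: 0.737
```

```bash
python3 - <<'E'
from h import *
s=arm.observe();print(s["position"],s["force"],s["width"],s["dq"].round(3))
a,_=get_image("side");np.savez("v3.npz",s=a)
A=cv2.resize(a[150:270,320:430],None,fx=5,fy=5,interpolation=2)
cv2.imwrite("pics/c4.png",A[:,:,::-1])
E
```

```text
[ 0.46214493 -0.27541564  0.05377205] [-8.13713635  3.09559621 26.99269501] 0.7370106845733452 [-0.    -0.     0.001  0.001 -0.    -0.    -0.   ]
```

View pics/c4.png

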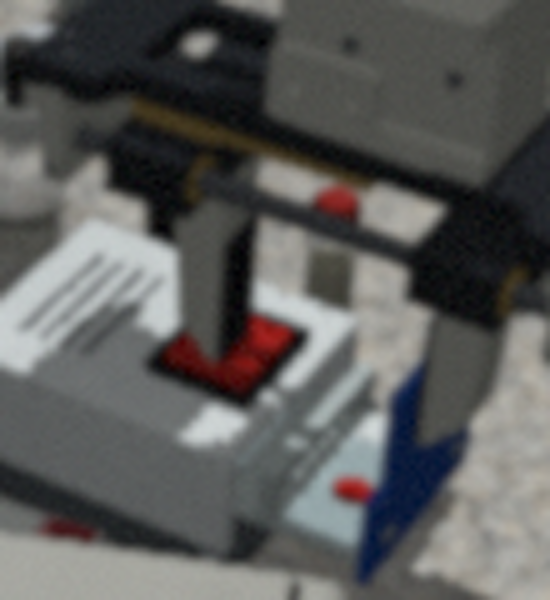

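The crop shows the key flush in its collar at (225,360). The blue plate is stopped against finger B at (425,430), with one slide with a red label exposed. I'll ease the 27 N push a little, then check the tray travel and that it is at rest.

>>> carry_out(steps=[0.739, 0, 0, 0.01, 0, 0.739, 0, 0, 0.01, 0, 0.739, 0, 0, 0.01, 0, 0.739, 0, 0, 0.01, 0, 0.739, 0, 0, 0.01, 0, 0.739, 0, 0, 0.01, 0, 0.739, 0, 0, 0.01, 0, 0.739, 0, 0, 0.01, 0])

```text
clock: 6.8
position: [0.462, -0.2754, 0.0541]
ee_rot: [-1.071, 1.4, -1.403]
force: [-5.1, 1.9, 17.5]
width: 0.74
```

```bash
python3 - <<'E'
from h import *
s=arm.observe();print(s["position"],s["force"],s["width"])
a,_=get_image("side"); b=np.load("v3.npz")["s"]; z=np.load("side0.npz")["p"]
x=np.array([.965,-.262])
def low(p,box):
    c=blob(p,box,(100,100,40),(125,255,255)); return c[c[:,1].argmax()],c[c[:,0].argmax()]
for p,bx in((z,(365,200,402,260)),(b,(365,200,425,275)),(a,(365,200,425,275))):
    l,r=low(p,bx); print(l,r,"lower corner along x_l (mm, z~.005):",1000*ray("side",[l],.005)[0,:2]@x)
t,_=get_image("top"); t0=np.load("top0.npz")["p"]
cv2.imwrite("pics/c5.png",np.hstack([cv2.resize(q[130:250,250:390],None,fx=2.8,fy=2.8,interpolation=2) for q in(t0,t)])[:,:,::-1])
E
```

```text
[ 0.46198979 -0.27537948  0.05405866] [-5.08498646  1.88923588 17.52052223] 0.7402042331801237
[368 256] [391 219] lower corner along x_l (mm, z~.005): 530.7618381985178
[392 265] [411 237] lower corner along x_l (mm, z~.005): 488.97737621229896
[392 265] [412 237] lower corner along x_l (mm, z~.005): 488.97737621229896
```

View pics/c5.png

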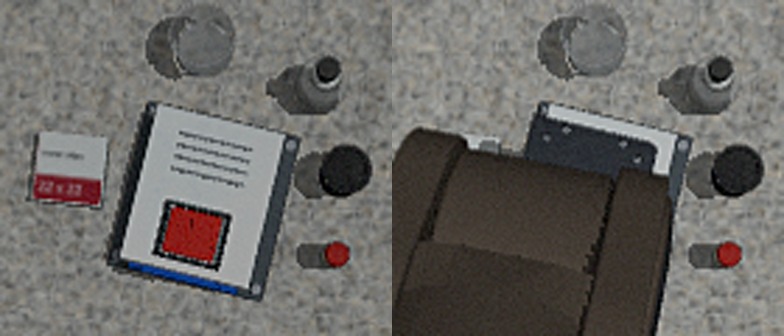

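The before/after top views show the beaker, dropper, canister and vial unmoved. The carton is under the wrist in this view, and its visible edge is unmoved. Tray travel is about 41 mm by camera and 40 mm by finger position, and it is at rest. The key is right down, with the tip at 54.1 mm and a 17.5 N push.

```bash
python3 -c "
from cell import arm; print(arm.sign_off())"
```

```text
the job is handed in; nothing more can be done
None
```

The job is done and handed in at about 7 s of the 32 s allowed. One fingertip is holding the red key down, and the tray is resting against the other finger. No verdict is reported.

- **Key:** The fingertip is at 54.1 mm, which is the key's fully down height. It pushes with 17.5 N; I eased that from 27 N once the key had bottomed.
- **Tray:** It is out about 42 mm by the side camera and about 40 mm by the finger's position; the allowed range is 28 to 52 mm. Its corner stayed on the same pixel in two pictures 0.85 s apart, so it is at rest with one slide showing.
- **Objects round the loader:** The beaker, dropper, canister and vial look unmoved in the top view. The carton was mostly hidden by the wrist at the end, so I could only check its visible edge. No fingertip went below 53 mm, well above the carton's 18 mm top.
- **Disagreement:** The two cameras placed the key 2 to 5 mm apart, so I used a point between them. The close view confirmed the finger was over the key before I pressed.

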